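# Check the pickup gap on the ignition trainer with a feeler gauge

## Task

Take the tall-handled feeler gauge out of the wooden rack and slide its blade straight down between the two steel plates on the trainer until it drags snugly against both, with the line scribed across the blade level with the tops of the plates. Finish while still holding the gauge by its handle, still and upright, at that depth: do not let go. Leave the other gauges, the cup and the screwdriver where they are.

Things in the scene. Friction and masses are not known exactly. Their poses are not given: they have to be found in the camera images.
- tall_gauge_grip (a point): Centre (half-way up the handle) of the feeler gauge to use. Black flat handle 14 (own x) x 30 (own y) x 52 mm (z, up); below it a steel blade 3 (x) x 20 (y) x 55 mm long. Blade tip 81 mm and handle underside 26 mm below this point. A dark line crosses the blade 32 mm above its tip.
- blade_tip (a point): Centre of the lower end of that gauge's blade; axes as the gauge (x through the 3 mm thickness, y along the 20 mm width, z up to the handle).
- tall_gauge: The same gauge; origin at the blade's tip, z up to the handle. About 80 g (varies). It stands in any one of the rack's three slots, blade down, handle resting on the rack's top; the only gauge with a tall handle.
- gap_mouth (a point): Middle of the gap between the two upright steel plates, level with their tops, 102 mm above the table. x: across the gap, y: along it (plates 40 mm long), z: up. The mouth is 11 mm wide at the top, narrowing to 1 mm at 16 mm down; from there to 46 mm down the faces are parallel, 1 mm apart until spread by the blade. Metal floor 48 mm down. Nothing within 60 mm is taller.
- near_plate: The steel plate on the gap's -x side (own x across the gap); origin below the gap's middle, 56 mm below the plate tops. Both plates ride on a head that floats about 6 mm either way along x with little friction and so centres itself on the blade.
- far_plate: The steel plate on the gap's +x side; same origin. Springs push the two plates together: each gives way up to 5 mm along x (about 6 N preload, 2 N per mm), so the blade is pressed by each with about 8 N; pushing it in takes roughly 8 N, up to about 17 N at the end of the narrowing part, so grip firmly (30 N or more).
- rack: Fixed wooden rack, 70 (x) x 190 (y) x 66 mm high, origin at the centre of its underside. Three through slots at y = -60, 0 and +60 mm, each about 6 (x) x 24 mm (y); each holds a gauge whose axes are parallel to the rack's.
- trainer: Fixed training console, a flat grey and white box 240 x 240 x 45 mm, origin at the centre of its underside; the plates stand near its middle. A coil and a terminal block up to 40 mm tall stand on its far half.
- short_gauge_a: Another gauge in the rack, the same but with a handle only 32 mm tall; origin at the blade's tip. Leave alone.
- short_gauge_b: A second gauge with a 32 mm handle; origin at the blade's tip. Leave alone.
- cup: Cardboard drinking cup, 72 mm wide, 95 mm high, origin at the centre of its underside. Leave alone.
- screwdriver: Screwdriver lying on the table. Leave alone.

How it is judged:
By the outcome, as a careful person would: the job done as asked, in the order asked, and still so for the second after the job is handed in, while the arm keeps its last pose, push and grip.
It also fails if it takes over 38 s, if anything falls off the work surface, if the arm or the gripper's body presses on something with over 40 N, if the wrist force passes 120 N, or if a joint passes its speed limit or range.

## Robot

A 7-joint arm with a two-finger parallel gripper is mounted at the origin on the work surface. World frame = base frame: x ahead of the robot, y to its left, z up, the work surface at z = 0. Lengths are in m, angles in rad, forces in N, time in s.
With the tool pointing down it reaches from about 0.4 to 0.85 m from the base axis. Payload 10.4 kg.
Tool frame: the origin (TCP) lies at the very end of the fingers, on their centre line; the grasp point (between the pads) lies 19 mm behind it (manip.grip_point_offset is the distance from the TCP to the grasp point, in m); z points along the fingers, y is the line along which they close (so a half turn about z gives the same grasp; the last joint's range is limited). The gripper opens to 85 mm and grips with 20 to 120 N. Pads are 22 mm wide; open, the fingers measure 114 mm over their backs; the gripper's body (76 mm by 85 mm) begins 54 mm behind the grasp point. The pads swing forward as they close: fully open they stand 13 mm farther back than shut.
Start: joints at [-1.364, 0.332, -0.065, 1.46, 0.022, 1.35, -0.088], TCP at [0.142, 0.609, 0.209] pointing down, gripper open.
Joint ranges: [-2.6, 2.6], [-0.5, 2.12], [-1.47, 1.34], [0.16, 2.42], [-1.27, 4.41], [0.06, 2.06], [-2.6, 2.6]. Speed limits (rad/s): [2.22, 2.22, 2.79, 2.79, 3.14, 3.14, 3.14].

## Interface

Orientations are given as a unit quaternion [x, y, z, w].
In Python, from workcell import manip gives the robot as it stands. The module is installed in compiled form; this text tells all that it offers.
- The arm moves only by the shell command python3 -m inch 'ROWS' [OPENING] [FORCE]. ROWS is JSON, a list of rows, each a list of 2 entries, a list of its own where there are three numbers: the shift along the tool's x, y, z each as a share of 0.08 m, from -1 to 1, then the turn, a rotation vector about the tool's x, y, z each as a share of 45 degrees, from -1 to 1. A call has exactly 10 rows; each row is the pose to reach, as a shift and turn from the pose commanded when the call began, along the tool's axes at that moment; what a row does not reach only later rows make up. A row lasts 1/10 s, in which the tool goes at most 50 mm and 8.59 degrees, less where a joint would pass 70% of its speed; a pose out of reach is approached as far as the arm can. A call with a number of a shift or a turn outside -1 to 1 is refused whole. A call with a gripper value outside its range is refused whole. OPENING is the opening, from 0 (shut) to 1 (fully open), set as the call begins (- or left out, the last holds). The fingers move at their own pace and stop on an object; FORCE is the grip in N (left out, the last holds). Time passes only in rows, so rows that repeat a pose let the fingers close, or fill a call up. It gives the time, the measured TCP pose, the force, the opening and the grip force at its end, in the units of the state.
- manip.get_obs(): the state, without advancing time (a new reading comes with each control period).
- manip.camera(name): name is "side" or "top"; returns the picture (384x512x3 uint8, red, green, blue); there is no depth.
- manip.camera_params(name): a dict with "fov_y" (degrees; the focal length in pixels is half the picture's height over the tangent of half this angle, whatever the lens; pixels are square), "cx", "cy" (the principal point, pixels), "k1" (the pictures are not rectified: a ray, as slopes to the right and down, at radius r is drawn at 1 + k1 r^2 times it, then the intrinsics apply), "camera_from_world" (4x4, takes a point from world to camera coordinates). Camera axes: x right, y up, looking along -z (the intrinsics and any distortion apply to the point x, -y, -z); pixel columns grow to the right and rows downward; lengths in m; the calibration is good to about 2 mm. A picture is of the moment at which its call begins. camera_params takes no time and is no camera call.
- manip.hand_in(): hands the job in; it is judged then, once.
The state is a dict: "clock": time; "joint_pos": joint angles; "joint_velocities": joint speeds; "tau": joint torques, N m; "position": TCP position; "ee_rot": TCP orientation; "ft_force": force on the tool from outside, world axes, zero at the start; "torque": the same for the moment, N m; "grip_width": opening from 0.0 (shut) to 1.0 (fully open); "grasp_force": force on a finger pad.
Only numpy, scipy, OpenCV 4.12 (cv2) and the standard library are available. Lean on these libraries where they do the work, as an engineer would, in place of code of your own. Each camera call takes 0.05 s, during which the arm holds its last target. There are 200 camera calls.

## Working session

There is one attempt and no reset: what is moved stays moved. The work goes in short steps, Python scripts to look and compute and a shell command to move; the robot and the scene stay as the last step left them, time stands still between calls to the robot, and variables do not carry over. Pictures are saved under pics/ and viewed, at most 10 in all, crops included, and the job is handed in when it is done.

```bash
mkdir -p pics
cat > h.py <<'E'
import numpy as np, cv2
from workcell import manip
from scipy.spatial.transform import Rotation as R
def P(n):
    p=manip.camera_params(n); f=192/np.tan(np.radians(p['fov_y'])/2); return p,f,np.array(p['camera_from_world'])
def proj(n,X):
    p,f,T=P(n); c=T[:3,:3]@np.array(X)+T[:3,3]; s=np.array([c[0],-c[1]])/-c[2]
    s=s*(1+p['k1']*(s@s)); return s*f+[p['cx'],p['cy']]
def ray(n,uv):
    p,f,T=P(n); d=(np.array(uv,float)-[p['cx'],p['cy']])/f; s=d.copy()
    for _ in range(20): s=d/(1+p['k1']*(s@s))
    D=T[:3,:3].T@np.array([s[0],-s[1],-1]); return -T[:3,:3].T@T[:3,3], D/np.linalg.norm(D)
def atz(n,uv,z):
    o,d=ray(n,uv); return o+d*(z-o[2])/d[2]
def tri(uvs,uvt):
    A=np.zeros((3,3));b=np.zeros(3)
    for n,u in(('side',uvs),('top',uvt)):
        o,d=ray(n,u); M=np.eye(3)-np.outer(d,d); A+=M;b+=M@o
    return np.linalg.solve(A,b)
def snap(n,name,box=None,k=1):
    im=manip.camera(n)[:,:,::-1]; cv2.imwrite(f'pics/{name}_raw.png',im)
    save(im,name,box,k)
def save(im,name,box,k):
    if box: im=im[box[1]:box[3],box[0]:box[2]]
    cv2.imwrite(f'pics/{name}.png',cv2.resize(im,None,fx=k,fy=k,interpolation=cv2.INTER_CUBIC))
E
python3 - <<'E'
from h import *
np.set_printoptions(precision=4,suppress=True)
snap('side','s0',None,1.5);snap('top','t0',None,1.5)
for n in('side','top'):
    print(manip.camera_params(n))
    print(ray(n,(256,192)))
o=manip.get_obs();print(o); print(R.from_quat(o['ee_rot']).as_matrix(),manip.grip_point_offset)
E
```

```text
{'fov_y': 54.26339572033727, 'cx': 257.1225932818962, 'cy': 195.67579111732744, 'k1': -0.07305246048971441, 'camera_from_world': array([[ 0.7828, -0.6223, -0.005 , -0.4848],
       [ 0.4654,  0.58  ,  0.6686, -0.3389],
       [-0.4131, -0.5257,  0.7436, -0.5243],
       [ 0.    ,  0.    ,  0.    ,  1.    ]])}
(array([ 0.3206, -0.3807,  0.6141]), array([ 0.4153,  0.5332, -0.737 ]))
{'fov_y': 50.64369201344486, 'cx': 259.2045904046811, 'cy': 192.23344523999256, 'k1': -0.05489388124488458, 'camera_from_world': array([[ 0.0164, -0.9998,  0.0062, -0.0228],
       [ 0.9982,  0.0168,  0.0568, -0.6146],
       [-0.0569,  0.0053,  0.9984, -1.0483],
       [ 0.    ,  0.    ,  0.    ,  1.    ]])}
(array([ 0.5542, -0.007 ,  1.0817]), array([ 0.0573,  0.0026, -0.9984]))
{'clock': 0.1, 'joint_pos': array([-1.3636,  0.3328, -0.0647,  1.4608,  0.0216,  1.3499, -0.0885]), 'joint_velocities': array([ 0.0013, -0.0017, -0.0006, -0.0023,  0.    , -0.0016, -0.0003]), 'tau': array([  0.002 , -62.674 ,   0.0496, -39.2429,   0.0163,   0.0069,
         0.    ]), 'position': array([0.1423, 0.6082, 0.208 ]), 'ee_rot': array([ 0.1146,  0.9934, -0.0006, -0.    ]), 'ft_force': array([0.0809, 0.1723, 0.2119]), 'torque': array([0.0288, 0.0202, 0.0013]), 'grasp_force': 0.0, 'grip_width': 1.000413122007618}
[[-0.9737  0.2278 -0.0002]
 [ 0.2278  0.9737 -0.0013]
 [-0.0001 -0.0013 -1.    ]] 0.0187
```

View pics/s0.png

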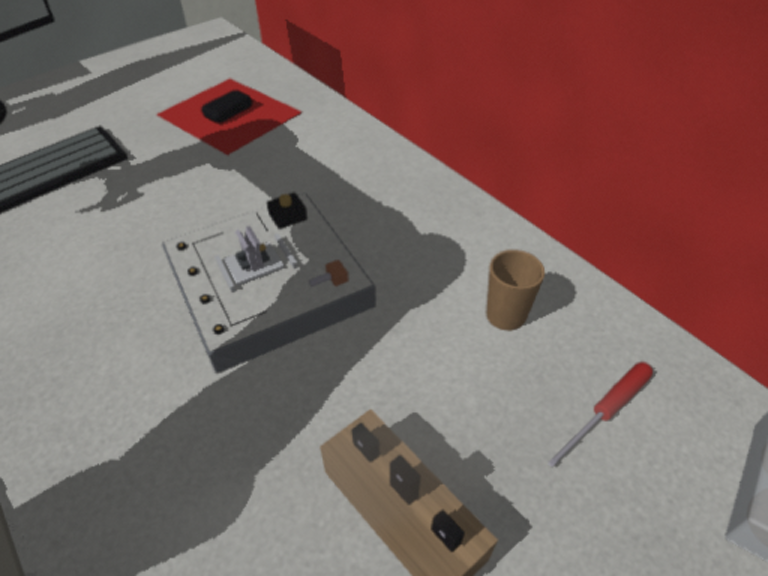

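View pics/t0.png

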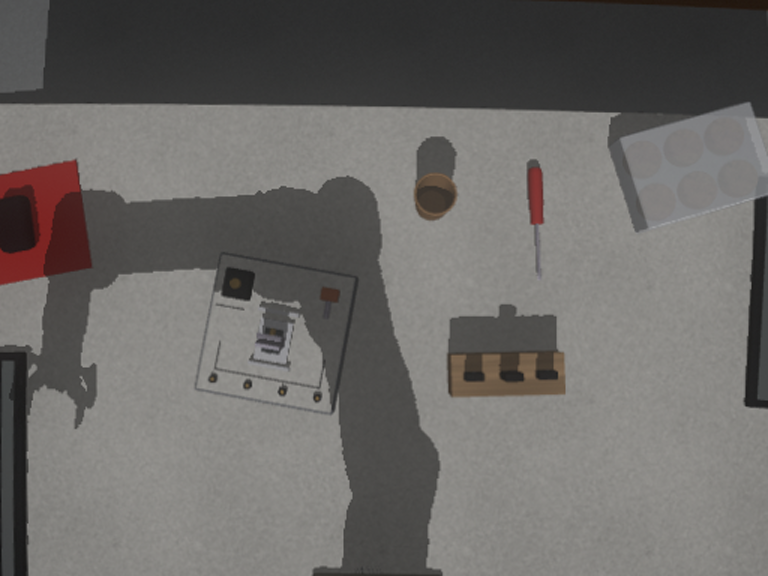

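The side view shows the tall gauge in the middle slot of the rack, at about (270,320) raw in side and (341,250) raw in top. The plates are near (167,165) in side and (181,225) in top. I'll enlarge these.

Run:
```python
from h import *
s=cv2.imread('pics/s0_raw.png');t=cv2.imread('pics/t0_raw.png')
def c(im,x,y): return cv2.resize(im[y:y+50,x:x+66],None,fx=6,fy=6,interpolation=cv2.INTER_CUBIC)
a=np.vstack([np.hstack([c(s,135,140),c(s,225,275)]),np.hstack([c(t,148,200),c(t,305,222)])])
cv2.imwrite('pics/c0.png',a)
```

```text
(no output)
```

View pics/c0.png

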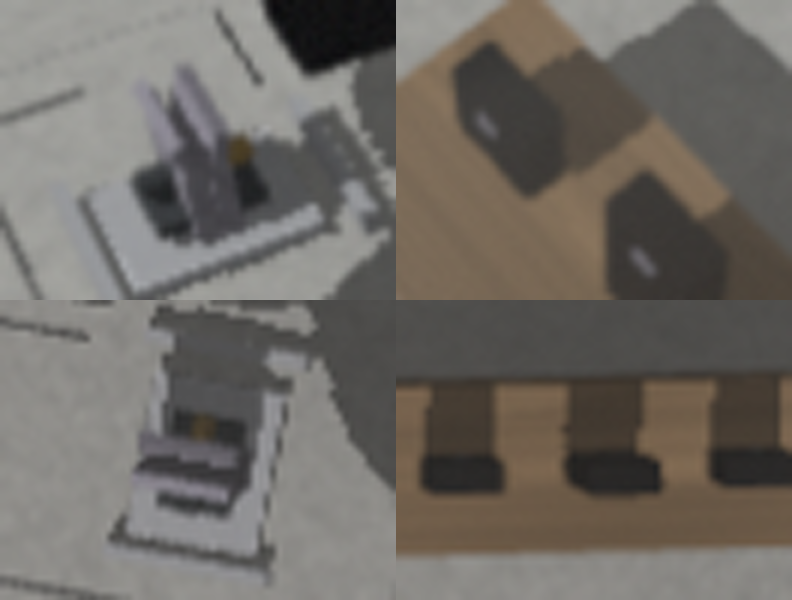

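```bash
cat > fit.py <<'E'
from h import *
from scipy.optimize import minimize
np.set_printoptions(precision=4,suppress=True)
def box(c,yaw,h):
    q=np.array([[a,b,e] for a in(-1,1) for b in(-1,1) for e in(-1,1)])*h
    return R.from_euler('z',yaw).apply(q)+c
def mask(n,pts,k,off,shape):
    u=np.array([proj(n,p) for p in pts]); u=((u+.5-off)*k-.5)
    m=np.zeros(shape,np.uint8); cv2.fillConvexPoly(m,cv2.convexHull(np.round(u*16).astype(np.int32)),1,shift=4); return m
def fitbox(rois,thr,x0,z,h):
    dat=[]
    for n,f,(a,b,c,d) in rois:
        im=cv2.resize(cv2.imread(f)[b:d,a:c],None,fx=8,fy=8,interpolation=cv2.INTER_CUBIC).max(2)
        dat.append((n,np.array([a,b]),(im<thr).astype(np.uint8)))
    def cost(x):
        return sum((mask(n,box([x[0],x[1],z],x[2],h),8,o,m.shape)!=m).mean() for n,o,m in dat)
    r=minimize(cost,x0,method='Nelder-Mead',options=dict(initial_simplex=np.array(x0)+np.array([[0,0,0],[.006,0,0],[0,.006,0],[0,0,.1]])))
    return r.x,r.fun
E
python3 - <<'E'
from fit import *
for c in [(221,253),(357,277),(332,413),(195,388)]: print('trainer',atz('top',np.array(c)/1.5,.045))
for c in [(449,352),(563,352),(565,393),(451,396)]: print('rack',atz('top',np.array(c)/1.5,.066))
print('mouth top',atz('top',(178.75,227.75),.102),'side',atz('side',(164.75,157.9),.102),'tri',tri((164.75,157.9),(178.75,227.75)))
print('plate dir', atz('top',(148+138/6,200+137/6),.102)-atz('top',(148+240/6,200+158/6),.102))
g=atz('top',(148+0,0),.1); u=(305+(615-396)/6,222+(470-300)/6); x0=atz('top',u,.11); print('g0',x0, proj('side',x0))
for t in (48,56,64):
  for rois in ([('side','pics/s0_raw.png',(256,300,282,338)),('top','pics/t0_raw.png',(327,242,352,260))],[('side','pics/s0_raw.png',(256,300,282,338))],[('top','pics/t0_raw.png',(327,242,352,260))]):
    print(t,fitbox(rois,t,[x0[0],x0[1],0.],.092,[.007,.015,.026]))
E
```

```text
trainer [0.6692 0.2765 0.045 ]
trainer [0.6318 0.0422 0.045 ]
trainer [0.4007 0.0801 0.045 ]
trainer [0.4382 0.314  0.045 ]
rack [ 0.5077 -0.1143  0.066 ]
rack [ 0.5104 -0.3055  0.066 ]
rack [ 0.4422 -0.3092  0.066 ]
rack [ 0.4349 -0.1185  0.066 ]
mouth top [0.5211 0.1803 0.102 ] side [0.5228 0.18   0.102 ] tri [0.5218 0.1798 0.1026]
plate dir [0.0077 0.0413 0.    ]
g0 [ 0.4738 -0.2111  0.11  ] [269.0391 313.6803]
48 (array([ 0.4743, -0.2104, -0.7016]), np.float64(0.5006036324786325))
48 (array([ 0.5418, -0.1911, -1.2667]), np.float64(0.0))Traceback (most recent call last):
  File "<stdin>", line 9, in <module>
  File "fit.py", line 17, in fitbox
    r=minimize(cost,x0,method='Nelder-Mead',options=dict(initial_simplex=np.array(x0)+np.array([[0,0,0],[.006,0,0],[0,.006,0],[0,0,.1]])))
    res = _minimize_neldermead(fun, x0, args, callback, bounds=bounds,
                               **options)
    fsim[j] = func(sim[j])
              ~~~~^^^^^^^^
    fx = function(np.copy(x), *(wrapper_args + args))
  File "fit.py", line 16, in cost
    return sum((mask(n,box([x[0],x[1],z],x[2],h),8,o,m.shape)!=m).mean() for n,o,m in dat)
  File "fit.py", line 16, in <genexpr>
    return sum((mask(n,box([x[0],x[1],z],x[2],h),8,o,m.shape)!=m).mean() for n,o,m in dat)
                ~~~~^^^^^^^^^^^^^^^^^^^^^^^^^^^^^^^^^^^^^^^^^
  File "fit.py", line 8, in mask
    u=np.array([proj(n,p) for p in pts]); u=((u+.5-off)*k-.5)
                ~~~~^^^^^
  File "h.py", line 7, in proj
    p,f,T=P(n); c=T[:3,:3]@np.array(X)+T[:3,3]; s=np.array([c[0],-c[1]])/-c[2]
          ~^^^
  File "h.py", line 5, in P
    p=manip.camera_params(n); f=192/np.tan(np.radians(p['fov_y'])/2); return p,f,np.array(p['camera_from_world'])
ValueError: time passes only in moves, steps and waits
```

```bash
python3 - <<'E'
import re
s=open('h.py').read()
s=s.replace("def P(n):\n    p=manip","import functools\n@functools.cache\ndef P(n):\n    p=manip")
open('h.py','w').write(s)
E
python3 - <<'E'
from fit import *
s=cv2.imread('pics/s0_raw.png').max(2);t=cv2.imread('pics/t0_raw.png').max(2)
print(s[318,255:285],t[241:262,341])
for t in (70,78,86):
  for rois in ([('side','pics/s0_raw.png',(256,302,282,338)),('top','pics/t0_raw.png',(327,245,352,257))],[('side','pics/s0_raw.png',(256,302,282,338))],[('top','pics/t0_raw.png',(327,245,352,257))]):
    print(t,*fitbox(rois,t,[.4738,-.2111,0.03],.092,[.007,.015,.026]))
# rack corners in side via prediction
for yaw in (.0,.035,.06):
  print([proj('side',p)*1.5 for p in box([.474,-.2115,.066],yaw,[.035,.095,0])[::2]])
E
```

```text
[125 128 129 129 113  74  61  60  61  78 101  99  75  62  59  59  59  57
  58  59  57  58  56  57  59  69  77  80  79  80] [ 66  66  66  69  69  61  46  39  39  41  41  41  43  66  94 104 106 105
 103 101 101]
70 [ 0.4742 -0.2119 -0.0693] 0.18894163995726496
70 [ 0.4744 -0.2123 -0.1253] 0.09171340811965811
70 [ 0.4737 -0.2122  0.0055] 0.08713541666666667
78 [ 0.4743 -0.2128  0.0171] 0.17873731303418805
78 [ 0.4745 -0.2136  0.0251] 0.06428619123931624
78 [ 0.4735 -0.2122 -0.0028] 0.10026041666666667
86 [ 0.4743 -0.2133  0.0889] 0.20045873397435898
86 [ 0.4749 -0.2137  0.137 ] 0.06602230235042734
86 [ 0.4729 -0.2123  0.0234] 0.10260416666666666
[array([440.29  , 591.0935]), array([320.9377, 441.8287]), array([495.2074, 541.6771]), array([372.9252, 406.1629])]
[array([443.9162, 589.6898]), array([319.0492, 444.449 ]), array([496.6935, 538.4029]), array([369.9044, 407.0853])]
[array([446.4659, 588.6053]), array([317.7526, 446.3628]), array([497.6746, 536.0392]), array([367.7646, 407.8012])]
```

```bash
python3 -m inch '[[[-0.1,-0.1,0],[0,0,0]],[[-0.2,-0.2,0],[0,0,0]],[[-0.3,-0.3,0],[0,0,0]],[[-0.4,-0.4,0],[0,0,0]],[[-0.5,-0.5,0],[0,0,0]],[[-0.6,-0.6,0],[0,0,0]],[[-0.7,-0.7,0],[0,0,0]],[[-0.8,-0.8,0],[0,0,0]],[[-0.9,-0.9,0],[0,0,0]],[[-1,-1,0],[0,0,0]]]' 1 40
python3 -m inch '[[[-0.1,-0.1,0],[0,0,0]],[[-0.2,-0.2,0],[0,0,0]],[[-0.3,-0.3,0],[0,0,0]],[[-0.4,-0.4,0],[0,0,0]],[[-0.5,-0.5,0],[0,0,0]],[[-0.6,-0.6,0],[0,0,0]],[[-0.7,-0.7,0],[0,0,0]],[[-0.8,-0.8,0],[0,0,0]],[[-0.9,-0.9,0],[0,0,0]],[[-1,-1,0],[0,0,0]]]'
```

```text
clock: 1.1
position: [0.2025, 0.5117, 0.2087]
ee_rot: [0.115, 0.993, 0.0, -0.0]
ft_force: [-0.0, 0.0, 0.2]
grip_width: 1.003
grasp_force: 0.0
clock: 2.1
position: [0.2622, 0.4155, 0.2087]
ee_rot: [0.115, 0.993, 0.0, -0.0]
ft_force: [0.7, -0.2, 0.6]
grip_width: 0.999
grasp_force: 0.0
```

Tracking is as expected; continuing.

```bash
python3 -m inch '[[[-0.1,-0.1,0],[0,0,0]],[[-0.2,-0.2,0],[0,0,0]],[[-0.3,-0.3,0],[0,0,0]],[[-0.4,-0.4,0],[0,0,0]],[[-0.5,-0.5,0],[0,0,0]],[[-0.6,-0.6,0],[0,0,0]],[[-0.7,-0.7,0],[0,0,0]],[[-0.8,-0.8,0],[0,0,0]],[[-0.9,-0.9,0],[0,0,0]],[[-1,-1,0],[0,0,0]]]'
python3 -m inch '[[[-0.1,-0.1,0],[0,0,0]],[[-0.2,-0.2,0],[0,0,0]],[[-0.3,-0.3,0],[0,0,0]],[[-0.4,-0.4,0],[0,0,0]],[[-0.5,-0.5,0],[0,0,0]],[[-0.6,-0.6,0],[0,0,0]],[[-0.7,-0.7,0],[0,0,0]],[[-0.8,-0.8,0],[0,0,0]],[[-0.9,-0.9,0],[0,0,0]],[[-1,-1,0],[0,0,0]]]'
python3 -m inch '[[[-0.1,-0.1,0],[0,0,0.1]],[[-0.2,-0.2,0],[0,0,0.2]],[[-0.3,-0.3,0],[0,0,0.3]],[[-0.4,-0.4,0],[0,0,0.4]],[[-0.5,-0.5,0],[0,0,0.5]],[[-0.6,-0.6,0],[0,0,0.6]],[[-0.7,-0.7,0],[0,0,0.7]],[[-0.8,-0.8,0],[0,0,0.8]],[[-0.9,-0.9,0],[0,0,0.9]],[[-1,-1,0],[0,0,1]]]'
python3 -m inch '[[[-0.1,-0.06,0],[0,0,0.07]],[[-0.2,-0.12,0],[0,0,0.14]],[[-0.3,-0.18,0],[0,0,0.2]],[[-0.4,-0.24,0],[0,0,0.27]],[[-0.5,-0.3,0],[0,0,0.34]],[[-0.6,-0.36,0],[0,0,0.41]],[[-0.7,-0.42,0],[0,0,0.48]],[[-0.8,-0.48,0],[0,0,0.55]],[[-0.9,-0.54,0],[0,0,0.62]],[[-1,-0.6,0],[0,0,0.68]]]'
python3 - <<'E'
from h import *
o=manip.get_obs();m=R.from_quat(o['ee_rot']).as_matrix();print(m.round(3),np.degrees(np.arctan2(m[1,1],m[0,1])))
print('to go, shares',m.T@(np.array([.474,-.213,.15])-o['position'])/.08)
E
```

```text
clock: 3.1
position: [0.3219, 0.3194, 0.2087]
ee_rot: [0.115, 0.993, 0.0, 0.0]
ft_force: [-0.8, 0.5, -0.4]
grip_width: 1.0
grasp_force: 0.0
clock: 4.1
position: [0.3815, 0.2233, 0.2087]
ee_rot: [0.115, 0.993, 0.0, 0.0]
ft_force: [0.0, -0.4, -0.7]
grip_width: 0.999
grasp_force: 0.0
clock: 5.1
position: [0.4411, 0.1271, 0.2087]
ee_rot: [0.488, 0.873, 0.0, -0.0]
ft_force: [0.4, -0.6, -1.0]
grip_width: 1.006
grasp_force: 0.0
clock: 6.1
position: [0.4422, 0.0338, 0.2087]
ee_rot: [0.7, 0.714, 0.0, -0.0]
ft_force: [-0.7, -0.2, 0.2]
grip_width: 1.0
grasp_force: 0.0
[[-0.019  1.    -0.   ]
 [ 1.     0.019  0.   ]
 [ 0.    -0.    -1.   ]] 1.0903481606116092
to go, shares [-3.09261769  0.33907052  0.73334291]
```

```bash
python3 -m inch '[[[-0.1,0.03,0],[0,0,0]],[[-0.2,0.07,0],[0,0,0]],[[-0.3,0.1,0],[0,0,0]],[[-0.4,0.14,0],[0,0,0]],[[-0.5,0.17,0],[0,0,0]],[[-0.6,0.2,0],[0,0,0]],[[-0.7,0.24,0],[0,0,0]],[[-0.8,0.27,0],[0,0,0]],[[-0.9,0.31,0],[0,0,0]],[[-1,0.34,0],[0,0,0]]]'
python3 -m inch '[[[-0.1,0,0],[0,0,0]],[[-0.2,0,0],[0,0,0]],[[-0.3,0,0],[0,0,0]],[[-0.4,0,0],[0,0,0]],[[-0.5,0,0],[0,0,0]],[[-0.6,0,0],[0,0,0]],[[-0.7,0,0],[0,0,0]],[[-0.8,0,0],[0,0,0]],[[-0.9,0,0],[0,0,0]],[[-1,0,0],[0,0,0]]]'
python3 -m inch '[[[-0.13,0,0.08],[0,0,0]],[[-0.26,0,0.15],[0,0,0]],[[-0.39,0,0.23],[0,0,0]],[[-0.52,0,0.3],[0,0,0]],[[-0.65,0,0.38],[0,0,0]],[[-0.78,0,0.45],[0,0,0]],[[-0.9,0,0.53],[0,0,0]],[[-1,0,0.6],[0,0,0]],[[-1,0,0.6],[0,0,0]],[[-1,0,0.6],[0,0,0]]]'
python3 - <<'E'
from h import *
snap('side','s1',(190,200,390,350),4)
o=manip.get_obs();m=R.from_quat(o['ee_rot']).as_matrix();print(o['position'],np.degrees(np.arctan2(m[1,1],m[0,1])))
print('to go, shares',m.T@(np.array([.474,-.213,.078])-o['position'])/.08)
print(proj('side',o['position']))
E
```

```text
clock: 7.1
position: [0.4714, -0.0453, 0.2087]
ee_rot: [0.699, 0.715, 0.0, 0.0]
ft_force: [0.1, -0.7, -0.3]
grip_width: 0.994
grasp_force: 0.0
clock: 8.1
position: [0.4728, -0.1253, 0.2087]
ee_rot: [0.699, 0.715, 0.0, -0.0]
ft_force: [0.8, 0.8, -0.3]
grip_width: 1.004
grasp_force: 0.0
clock: 9.1
position: [0.4744, -0.2047, 0.1605]
ee_rot: [0.7, 0.715, -0.0, -0.0]
ft_force: [-0.2, 1.0, 0.0]
grip_width: 0.998
grasp_force: 0.0
[ 0.47457471 -0.20436958  0.16068727] 1.2458978696236664
to go, shares [-0.1078896  -0.00941795  1.03357194]
[266.97685266 293.26856694]
```

View pics/s1.png

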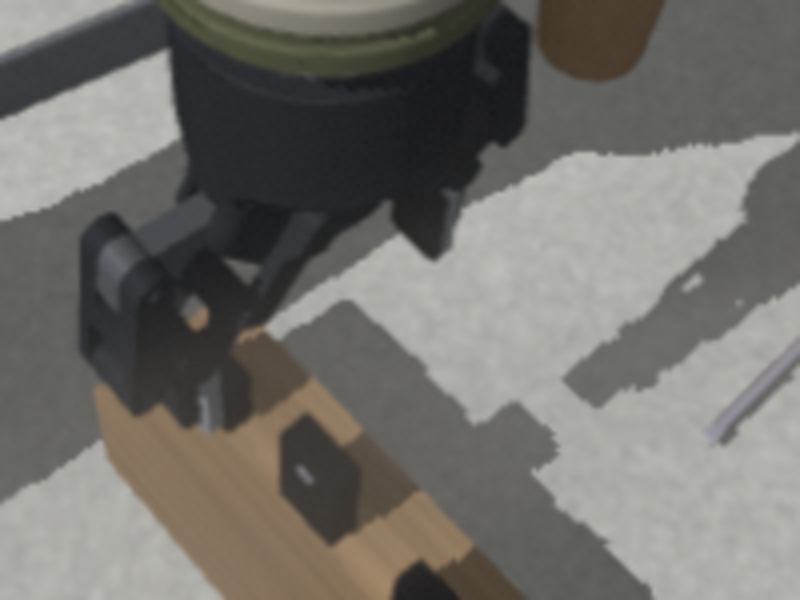

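The open fingers straddle the tall handle, which sits at (318,480) in the crop, and the tool centre projects right above it. Descending and closing.

```bash
python3 -m inch '[[[-0.1,0,0.15],[0,0,0]],[[-0.1,0,0.3],[0,0,0]],[[-0.1,0,0.45],[0,0,0]],[[-0.1,0,0.6],[0,0,0]],[[-0.1,0,0.75],[0,0,0]],[[-0.1,0,0.9],[0,0,0]],[[-0.1,0,1],[0,0,0]],[[-0.1,0,1],[0,0,0]],[[-0.1,0,1],[0,0,0]],[[-0.1,0,1],[0,0,0]]]'
python3 -m inch '[[[0,0,0],[0,0,0]],[[0,0,0],[0,0,0]],[[0,0,0],[0,0,0]],[[0,0,0],[0,0,0]],[[0,0,0],[0,0,0]],[[0,0,0],[0,0,0]],[[0,0,0],[0,0,0]],[[0,0,0],[0,0,0]],[[0,0,0],[0,0,0]],[[0,0,0],[0,0,0]]]' 0 70
```

```text
clock: 10.15
position: [0.475, -0.2128, 0.0812]
ee_rot: [0.699, 0.715, 0.0, 0.0]
ft_force: [-0.0, 0.8, -0.1]
grip_width: 0.999
grasp_force: 0.0
clock: 11.15
position: [0.4747, -0.2127, 0.0808]
ee_rot: [0.699, 0.715, 0.0, 0.0]
ft_force: [-1.9, -0.3, 5.1]
grip_width: 0.141
grasp_force: 70.0
```

```bash
python3 -m inch '[[[0,0,-0.08],[0,0,0]],[[0,0,-0.18],[0,0,0]],[[0,0,-0.28],[0,0,0]],[[0,0,-0.4],[0,0,0]],[[0,0,-0.52],[0,0,0]],[[0,0,-0.64],[0,0,0]],[[0,0,-0.76],[0,0,0]],[[0,0,-0.88],[0,0,0]],[[0,0,-1],[0,0,0]],[[0,0,-1],[0,0,0]]]'
python3 - <<'E'
from h import *
snap('side','s2',(160,140,360,290),4)
E
```

```text
clock: 12.15
position: [0.4753, -0.2129, 0.162]
ee_rot: [0.699, 0.715, 0.001, 0.001]
ft_force: [0.2, 0.2, -2.5]
grip_width: 0.141
grasp_force: 69.3
```

View pics/s2.png

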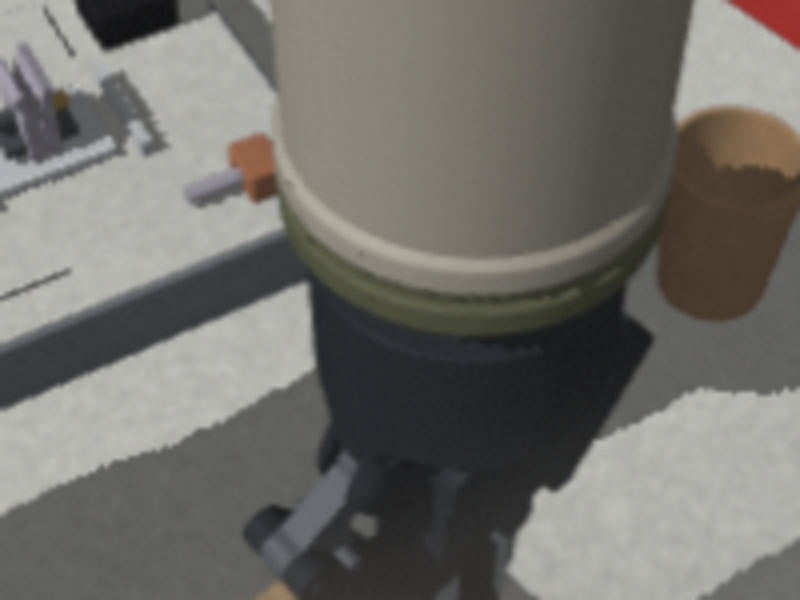

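The gauge is lifted (grip 69 N, weight showing) and the view is mostly the wrist. Transferring to the trainer.

```bash
python3 -m inch '[[[0.1,0.01,-0.06],[0,0,0.03]],[[0.2,0.02,-0.12],[0,0,0.05]],[[0.3,0.03,-0.18],[0,0,0.07]],[[0.4,0.04,-0.24],[0,0,0.1]],[[0.5,0.05,-0.3],[0,0,0.12]],[[0.6,0.06,-0.36],[0,0,0.14]],[[0.7,0.07,-0.4],[0,0,0.17]],[[0.8,0.08,-0.4],[0,0,0.19]],[[0.9,0.09,-0.4],[0,0,0.21]],[[1,0.1,-0.4],[0,0,0.24]]]'
python3 - <<'E'
from h import *
o=manip.get_obs();m=R.from_quat(o['ee_rot']).as_matrix();print(o['position'],np.degrees(np.arctan2(m[1,1],m[0,1])))
print('to go, shares',m.T@(np.array([.5215,.18,.19])-o['position'])/.08)
E
```

```text
clock: 13.2
position: [0.4806, -0.1321, 0.1921]
ee_rot: [0.764, 0.645, -0.0, -0.0]
ft_force: [0.1, -0.9, -1.9]
grip_width: 0.14
grasp_force: 69.3
[ 0.48063834 -0.13207228  0.19212075] -9.604530608407575
to go, shares [ 3.93144585 -0.147217    0.0264305 ]
```

```bash
python3 -m inch '[[[0.1,0,0],[0,0,0]],[[0.2,0,0],[0,0,0]],[[0.3,0,0],[0,0,0]],[[0.4,0,0],[0,0,0]],[[0.5,0,0],[0,0,0]],[[0.6,0,0],[0,0,0]],[[0.7,0,0],[0,0,0]],[[0.8,0,0],[0,0,0]],[[0.9,0,0],[0,0,0]],[[1,0,0],[0,0,0]]]'
python3 -m inch '[[[0.1,0,0],[0,0,0]],[[0.2,0,0],[0,0,0]],[[0.3,0,0],[0,0,0]],[[0.4,0,0],[0,0,0]],[[0.5,0,0],[0,0,0]],[[0.6,0,0],[0,0,0]],[[0.7,0,0],[0,0,0]],[[0.8,0,0],[0,0,0]],[[0.9,0,0],[0,0,0]],[[1,0,0],[0,0,0]]]'
python3 -m inch '[[[0.1,-0.02,0],[0,0,0]],[[0.2,-0.03,0],[0,0,0]],[[0.3,-0.05,0],[0,0,0]],[[0.4,-0.06,0],[0,0,0]],[[0.5,-0.07,0],[0,0,0]],[[0.6,-0.09,0],[0,0,0]],[[0.7,-0.1,0],[0,0,0]],[[0.8,-0.12,0],[0,0,0]],[[0.9,-0.13,0],[0,0,0]],[[1,-0.15,0],[0,0,0]]]'
python3 -m inch '[[[0.12,0,0],[0,0,0]],[[0.24,0,0],[0,0,0]],[[0.36,0,0],[0,0,0]],[[0.48,0,0],[0,0,0]],[[0.6,0,0],[0,0,0]],[[0.72,0,0],[0,0,0]],[[0.84,0,0],[0,0,0]],[[0.93,0,0],[0,0,0]],[[0.93,0,0],[0,0,0]],[[0.93,0,0],[0,0,0]]]'
python3 - <<'E'
from h import *
snap('side','s3',(105,80,225,200),5)
o=manip.get_obs();m=R.from_quat(o['ee_rot']).as_matrix();p=o['position'];print(p,np.degrees(np.arctan2(m[1,1],m[0,1])))
for n,X in(('tip',p-[0,0,.070]),('handle bottom',p-[0,0,.015]),('mouth',[.5218,.1798,.102])): print(n,(proj('side',X)+.5-[105,80])*5-.5)
E
```

```text
clock: 14.2
position: [0.4944, -0.0529, 0.1927]
ee_rot: [0.764, 0.646, 0.0, -0.0]
ft_force: [0.5, 0.0, -1.3]
grip_width: 0.141
grasp_force: 69.3
clock: 15.2
position: [0.5077, 0.026, 0.1927]
ee_rot: [0.764, 0.646, 0.0, -0.0]
ft_force: [0.5, 0.1, -0.7]
grip_width: 0.143
grasp_force: 69.3
clock: 16.2
position: [0.509, 0.1068, 0.1927]
ee_rot: [0.764, 0.646, 0.0, -0.0]
ft_force: [0.3, -0.5, -0.9]
grip_width: 0.142
grasp_force: 69.3
clock: 17.2
position: [0.5214, 0.1793, 0.1926]
ee_rot: [0.764, 0.646, -0.0, 0.0]
ft_force: [0.3, -0.6, -1.8]
grip_width: 0.14
grasp_force: 69.2
[0.52138487 0.17901598 0.19267361] -9.594665243569228
tip [289.295588   355.75212043]
handle bottom [261.92509724 245.68573221]
mouth [298.86742513 392.72921803]
```

View pics/s3.png

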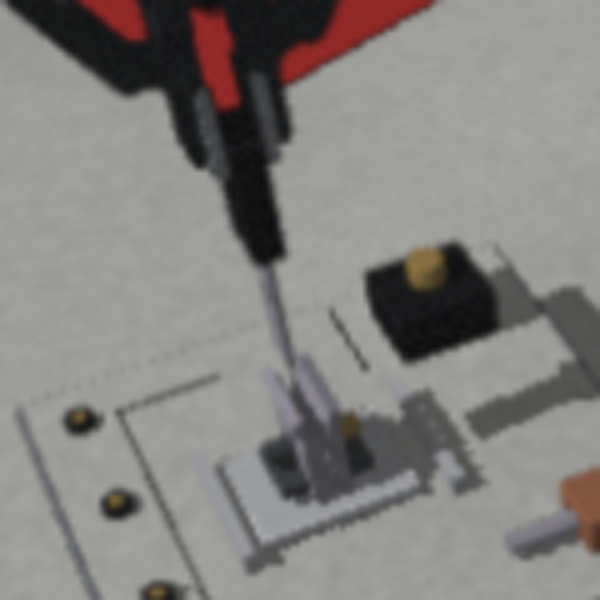

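Run:
```python
from fit import *
o=manip.get_obs();p=o['position'];yaw=-.167
f=lambda X:((proj('side',X)+.5-[105,80])*5-.5).round(0)
for dz in(0,-.003,-.006):
  print(dz,'hb',[f(q) for q in box(p+[0,0,-.0148+dz],yaw,[.007,.015,0])[::2]])
  print('tip',[f(q) for q in box(p+[0,0,-.0698+dz],yaw,[0.0015,.010,0])[::2]])
for s in(-1,1): print('plate inner top',[f(q) for q in box(np.array([.5218,.1798,.102]),yaw,[.0055,.02,0])[::2]])
im=cv2.imread('pics/s3_raw.png')[122:162,140:190]
a=cv2.convertScaleAbs(cv2.resize(im,None,fx=14,fy=14,interpolation=cv2.INTER_CUBIC),alpha=1.4)
cv2.imwrite('pics/s3b.png',a)
```

```text
0 hb [array([257., 273.]), array([232., 230.]), array([292., 261.]), array([267., 219.])]
tip [array([294., 371.]), array([277., 342.]), array([301., 369.]), array([285., 340.])]
-0.003 hb [array([258., 279.]), array([233., 236.]), array([294., 267.]), array([268., 225.])]
tip [array([295., 377.]), array([279., 348.]), array([303., 374.]), array([286., 346.])]
-0.006 hb [array([260., 286.]), array([235., 242.]), array([295., 274.]), array([270., 231.])]
tip [array([297., 383.]), array([280., 354.]), array([304., 380.]), array([287., 351.])]
plate inner top [array([302., 427.]), array([270., 369.]), array([328., 417.]), array([295., 360.])]
plate inner top [array([302., 427.]), array([270., 369.]), array([328., 417.]), array([295., 360.])]
```

View pics/s3b.png

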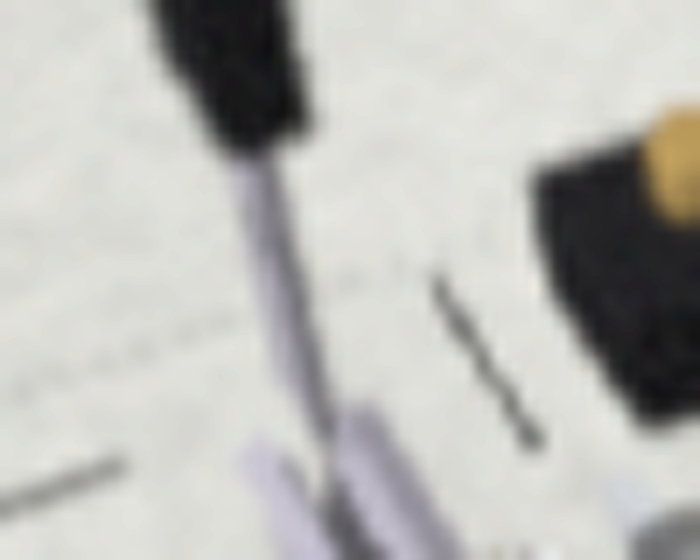

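The blade and handle project where expected (no slip to within about 1–2 mm), and the plate mouth sits about 1 mm farther +x. Final TCP z should be about 0.140. Descending in two steps with a firmer grip.

```bash
python3 -m inch '[[[0.01,0.01,0],[0,0,0]],[[0.01,0.01,0.06],[0,0,0]],[[0.01,0.01,0.12],[0,0,0]],[[0.01,0.01,0.18],[0,0,0]],[[0.01,0.01,0.24],[0,0,0]],[[0.01,0.01,0.28],[0,0,0]],[[0.01,0.01,0.32],[0,0,0]],[[0.01,0.01,0.36],[0,0,0]],[[0.01,0.01,0.4],[0,0,0]],[[0.01,0.01,0.4],[0,0,0]]]' 0 100
python3 - <<'E'
from h import *
snap('side','s4',(140,110,200,155),12)
o=manip.get_obs();print(o['position'],o['ft_force'],o['torque'])
E
```

```text
clock: 18.25
position: [0.5221, 0.1801, 0.1603]
ee_rot: [0.764, 0.646, -0.0, -0.0]
ft_force: [-0.6, 0.2, -1.5]
grip_width: 0.129
grasp_force: 102.3
[0.52218705 0.1801661  0.16053471] [ 0.35315311  0.30379773 -0.71564797] [ 0.02570839  0.03919271 -0.00142473]
```

View pics/s4.png

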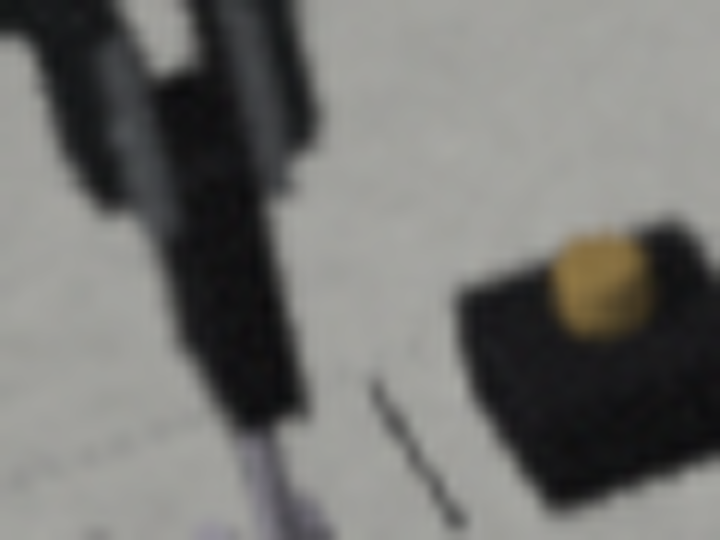

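The blade is entering between the plates (bottom of crop, near (270,510)), with no sideways force. Pushing on to depth.

```bash
python3 -m inch '[[[0,0,0.03],[0,0,0]],[[0,0,0.06],[0,0,0]],[[0,0,0.09],[0,0,0]],[[0,0,0.12],[0,0,0]],[[0,0,0.15],[0,0,0]],[[0,0,0.18],[0,0,0]],[[0,0,0.21],[0,0,0]],[[0,0,0.23],[0,0,0]],[[0,0,0.25],[0,0,0]],[[0,0,0.25],[0,0,0]]]'
python3 - <<'E'
from fit import *
snap('side','s5',(145,120,195,160),15)
o=manip.get_obs();p=o['position'];print(p,o['ft_force'],o['torque'],o['grip_width'])
f=lambda X:((proj('side',X)+.5-[145,120])*15-.5).round(0)
print('hb',[f(q) for q in box(p+[0,0,-.0148],-.167,[.007,.015,0])[::2]])
print('line',[f(q) for q in box(p+[0,0,-.0378],-.167,[.0015,.01,0])[::2]])
print('mouth',[f(q) for q in box(np.array([.5222,.18,.102]),-.167,[.0055,.02,0])[::2]])
E
```

```text
clock: 19.3
position: [0.5232, 0.1806, 0.1417]
ee_rot: [0.764, 0.646, 0.001, 0.0]
ft_force: [0.3, -0.7, 5.1]
grip_width: 0.131
grasp_force: 103.1
[0.5232 0.1806 0.1417] [-0.4529 -0.2166  4.7504] [-0.0035 -0.1727  0.0541] 0.12980495591148822
hb [array([256., 516.]), array([183., 385.]), array([357., 480.]), array([282., 352.])]
line [array([315., 609.]), array([266., 522.]), array([336., 601.]), array([287., 515.])]
mouth [array([310., 679.]), array([213., 505.]), array([388., 651.]), array([289., 479.])]
```

View pics/s5.png

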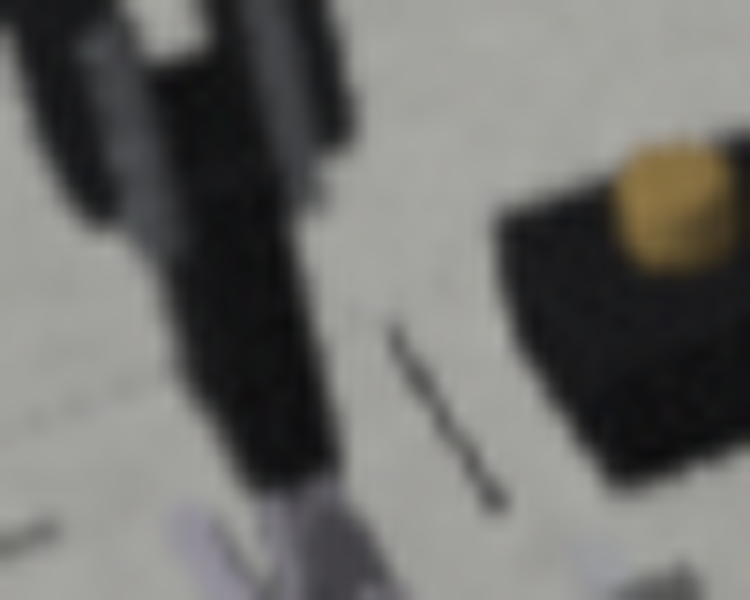

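```bash
python3 -m inch '[[[0,0,0.01],[0,0,0]],[[0,0,0.02],[0,0,0]],[[0,0,0.02],[0,0,0]],[[0,0,0.02],[0,0,0]],[[0,0,0.02],[0,0,0]],[[0,0,0.02],[0,0,0]],[[0,0,0.02],[0,0,0]],[[0,0,0.02],[0,0,0]],[[0,0,0.02],[0,0,0]],[[0,0,0.02],[0,0,0]]]'
python3 - <<'E'
from fit import *
print(manip.get_obs()['position'])
# averaged views now, less noise
ims={}
ims['s5']=np.mean([manip.camera('side').astype(float) for _ in range(6)],0).mean(2); cv2.imwrite('pics/avg5.png',ims['s5'])
ims['s3']=cv2.imread('pics/s3_raw.png').astype(float).mean(2)
p3=np.array([.52138,.17901,.19267]); p5=np.array(manip.get_obs()['position'])
for k,p in(('s3',p3),('s5',p5)):
  print(k)
  for h in range(-6,66,2):
    r=[]
    for w in(-.009,-.005,0,.005,.009):
      X=R.from_euler('z',-.167).apply([-.0015,w,0])+p+[0,0,-.0698+h/1000]
      u=proj('side',X).astype(np.float32); r.append(int(cv2.remap(ims[k].astype(np.float32),u[:1].reshape(1,1),u[1:].reshape(1,1),1)[0,0]))
    print(h,r, end=' | ' if h%4 else '\n')
E
```

```text
clock: 20.35
position: [0.5233, 0.1806, 0.1402]
ee_rot: [0.764, 0.646, 0.001, 0.0]
ft_force: [-0.3, -0.6, 5.5]
grip_width: 0.131
grasp_force: 103.4
[0.5233 0.1806 0.1402]
s3
-6 [111, 120, 124, 126, 134] | -4 [124, 119, 115, 125, 130]
-2 [123, 113, 109, 123, 125] | 0 [116, 104, 108, 119, 123]
2 [102, 100, 108, 115, 123] | 4 [92, 97, 107, 114, 124]
6 [96, 93, 105, 115, 124] | 8 [98, 95, 104, 117, 123]
10 [96, 96, 104, 118, 122] | 12 [91, 97, 106, 115, 123]
14 [91, 97, 107, 114, 124] | 16 [94, 94, 106, 116, 125]
18 [96, 97, 105, 118, 124] | 20 [96, 98, 106, 119, 120]
22 [94, 98, 107, 117, 116] | 24 [92, 99, 108, 112, 113]
26 [93, 96, 107, 107, 117] | 28 [95, 95, 103, 107, 117]
30 [94, 96, 98, 109, 117] | 32 [89, 95, 99, 110, 122]
34 [89, 92, 102, 114, 128] | 36 [91, 92, 104, 118, 126]
38 [93, 95, 107, 120, 107] | 40 [95, 97, 109, 110, 77]
42 [93, 99, 109, 84, 47] | 44 [92, 101, 95, 48, 30]
46 [95, 98, 67, 31, 27] | 48 [96, 82, 35, 22, 23]
50 [89, 55, 21, 20, 21] | 52 [64, 30, 19, 19, 21]
54 [37, 19, 18, 19, 21] | 56 [22, 18, 18, 19, 19]
58 [19, 18, 17, 18, 20] | 60 [18, 17, 18, 17, 19]

[... 391 characters left out ...]
5, 98]
22 [74, 80, 95, 90, 106] | 24 [79, 80, 92, 105, 107]
26 [79, 86, 91, 110, 109] | 28 [77, 90, 101, 110, 114]
30 [81, 91, 107, 110, 124] | 32 [82, 96, 111, 112, 128]
34 [85, 98, 109, 118, 118] | 36 [91, 99, 106, 120, 99]
38 [91, 100, 109, 108, 73] | 40 [90, 99, 110, 83, 50]
42 [91, 100, 101, 56, 41] | 44 [91, 100, 74, 34, 35]
46 [95, 92, 48, 25, 30] | 48 [91, 69, 28, 25, 26]
50 [79, 43, 22, 24, 23] | 52 [57, 24, 20, 22, 22]
54 [31, 19, 19, 20, 22] | 56 [22, 19, 19, 20, 21]
58 [19, 19, 18, 20, 21] | 60 [19, 18, 20, 20, 21]
62 [19, 18, 19, 20, 21] | 64 [18, 19, 18, 20, 21][ WARN:0@3.698] global loadsave.cpp:1063 imwrite_ Unsupported depth image for selected encoder is fallbacked to CV_8U.
```

The blade line profile puts the line where kinematics predicts to within about 1 mm. TCP z is 0.1402 against a target of 0.1398, upright, with steady drag, so I'm handing in.

```bash
python3 -c "
from workcell import manip
o=manip.get_obs();print(o['clock'],o['position'],o['ft_force'],o['grasp_force'],abs(o['joint_velocities']).max());print(manip.hand_in())"
```

```text
20.65 [0.52326482 0.18064946 0.14022303] [-0.5477219   0.30377974  5.78807226] 103.35519384650979 0.0008319260821397175
the job is handed in; nothing more can be done
None
```

I handed the job in at 20.65 s. The tall gauge is held upright and still at about 103 N, with its blade between the plates and its scribed line within about 1–2 mm of their tops. The line was hidden at the end, so that depth comes from the arm position and the line's place on the blade before insertion.

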